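# Set the anvil slide to its mark with the play taken up

### The arm

A 6-joint arm with a two-finger parallel gripper is mounted at the origin on the work surface. World frame = base frame: x ahead of the robot, y to its left, z up, the work surface at z = 0. Lengths are in mm, angles in rad, forces in N, time in s.
With the tool pointing down it reaches from about 350 to 975 mm from the base axis. Payload 7.1 kg.
Tool frame: the origin (TCP) lies at the centre of the arm's flange, where the gripper is bolted on; the fingertips stand 182 mm ahead of it and the grasp point (between the pads) lies 163 mm ahead of it; z points along the fingers, y is the line along which they close (so a half turn about z gives the same grasp; the last joint's range is limited). The gripper opens to 88 mm and grips with 3 to 60 N. Pads are 20 mm wide; open, the fingers measure 115 mm over their backs; the gripper's body (75 mm by 178 mm) begins 61 mm behind the grasp point.
Start: joints at [1.159, 0.423, 1.63, -0, 1.089, -0.019], TCP at [239.204, 577.398, 404.675] pointing down, gripper open.
Joint ranges: [-3, 3], [-0.9, 2.11], [0.09, 2.58], [-1.31, 4.45], [0.11, 2.69], [-2.54, 2.54]. Speed limits (rad/s): [2.39, 2.39, 3.01, 3.14, 3.14, 3.14].

### API

Orientations are given as a rotation vector (axis times angle).
In Python, from workcell import readout, get_image, ctrl gives the robot as it stands.
- The arm moves only by the tool step_arm, never from a script. Its argument "targets" is a list that holds one entry, the list of rows, each a list of 7 numbers: the shift along the world's x, y, z as a fraction of full scale, then the turn, a rotation vector about the world's x, y, z as a fraction of full scale, then the opening, from 0 (shut) to 1 (fully open). In form: [[[dx, dy, dz, wx, wy, wz, claw], ...]]. A call has exactly 5 rows; each row shifts and turns the commanded pose from where the row before left it; what a row does not reach is not made up. Full scale, the value 1, is 0.05 m for a shift and 4 degrees for a turn. A row lasts 1/8 s, in which the tool goes at most 62.5 mm and 10.7 degrees, less where a joint would pass 70% of its speed; a pose out of reach is approached as far as the arm can. A call with a number of a shift or a turn outside -1 to 1 is refused whole. A call with a gripper value outside its range is refused whole. The fingers move at their own pace and stop on an object; the grip force is fixed at half the most. Time passes only in rows, so rows that do not move let the fingers close, or fill a call up. It gives the time, the measured TCP pose, the force, the opening and the grip force at its end, in the units of the state.
- readout.get_obs(): the state, without advancing time (a new reading comes with each control period).
- get_image(name): name is "scene" or "top" or "wrist"; returns a dict with "pixels" (384x512x3 uint8, red, green, blue), "intrinsics" (3x3 intrinsics, pixels), "extrinsics" (4x4, takes a point from world to camera coordinates). Camera axes: x right, y down, z forward; pixel columns grow to the right and rows downward; lengths in mm; the calibration is good to about 2 mm. A picture is of the moment at which its call begins. There is no depth.
- ctrl.close_job(): hands the job in; it is judged then, once.
The state is a dict: "t": time; "qpos": joint angles; "qvel": joint speeds; "joint_torque": joint torques, N m; "ee_pos": TCP position; "orientation": TCP orientation; "ft_force": force on the tool from outside, world axes, zero at the start; "moment": the same for the moment, N m; "width": finger opening in mm; "grasp_force": force on a finger pad.
Only numpy, scipy, OpenCV 4.12 (cv2) and the standard library are available. Lean on these libraries where they do the work, as an engineer would, in place of code of your own. Each camera call takes 0.05 s, during which the arm holds its last target. There are 200 camera calls.

### The job

With the handwheel of the blue bench slide, set the anvil carriage so that its red pointer stands in line with the yellow mark. The drive has play, so first wind counter-clockwise until the pointer is more than 5 mm past the mark, then come back to the mark clockwise only and stop there, so that the orange drive dog rests against the lug nearer the handwheel. Move the carriage by nothing but the handwheel, leave the jar, the wrench and the carton where they are, and let go at the end.

Things in the scene. Friction and masses are not known exactly. Their poses are not given: they have to be found in the camera images.
- handwheel (a joint): Handwheel angle in rad about a vertical axis, growing counter-clockwise seen from above; 0 at the start (grip bar and white line then along the bed's x), range -1.4 to 5.6. Moves the rack 15 mm per rad (counter-clockwise: away from the wheel). Stays where it is left; takes 0.05 N m in the play, about 0.15 N m when moving the carriage.
- grip (a point): On the handwheel's vertical axis, 110 mm above the bench, in the middle of its black grip bar: 64 long, 16 thick, 78 to 120 mm above the bench; a white line on top marks one end. x runs along the bar to that end, y across it; turns with the wheel. Below is the round metal wheel, 118 mm across, top 81 mm above the bench. Grip the bar across its 16 mm from above; regrasp every 1.4 rad or so.
- slide_bed: The fixed blue bed of the slide, 120 mm wide and 440 mm long, 30 mm high. Origin on the bench surface under the handwheel's axis; y runs along the bed, from the handwheel towards the carriage; x across it, to the side of the white scale (ticks every 5 mm). The bed reaches from y = -75 to 365 mm.
- carriage: Aluminium plate 110 x 100 mm with a steel half-ball anvil (96 mm across, top 118 mm above the bench), sliding along the bed's y with 6 N friction. Origin at bench level under its centre, about 215 mm from the wheel's axis at the start (can go 75 mm farther); axes as the bed's. A tongue towards the wheel bears two dark upright lugs, between which the dog has 6 mm of free play in all.
- pointer (a point): Tip of the red pointer blade (4 mm wide), on the carriage's scale side, level with the carriage's centre in y; 73 mm from the bed's centre line, 56 mm above the bench. Axes as the bed's.
- mark: Yellow rider fixed on the scale ledge, 18 x 16 x 14 mm, with a 4 mm wide nose towards the pointer and a black centre line on top. Origin under its middle, 45 mm above the bench, axes as the bed's. The pointer is at the mark when both have the same y along the bed. It stands 18 to 50 mm farther from the wheel than the pointer does at the start.
- rack: Steel rack bar beside the handwheel's shaft, carrying the dog at its end; moves along the bed's y with the handwheel. Origin at the bed's origin when the handwheel is at 0; axes as the bed's.
- dog (a point): Top of the orange drive dog (8 mm thick along y) at the rack's end, 64 mm above the bench, between the two lugs. Along y it is 70 mm nearer the wheel than the pointer when midway between the lugs, 73 mm when against the lug nearer the wheel (after winding clockwise), 67 mm against the other. Axes as the bed's.
- grease_jar: Loose white jar with green lid, 60 mm across, 75 mm high, origin under its centre. Leave alone.
- wrench: Loose steel wrench, 170 mm long, lying on the bench; origin under its middle, x along it. Leave alone.
- carton: Loose cardboard box, 90 x 130 x 60 mm, origin under its centre. Leave alone.

How it is judged (in metres and radians):
On the way, in this order (a step that is already met when the one before it is completed fails the run):
1. the pointer has been wound past the mark, away from the handwheel, by at least 4 mm (y of pointer in the frame of mark above 0.004 m), for 0.05 s.
2. the pointer has come back to within 2 mm of the mark with the dog within 1.5 mm of the lug nearer the wheel (y of pointer in the frame of mark between -0.002 and 0.002 m and y of dog in the frame of pointer below -0.0715 m), for 0.2 s.
At the end, for the whole second after the job is handed in: The red pointer is within 2 mm of the yellow mark along the bed, the orange dog is within 1.5 mm of the lug nearer the handwheel (play taken up clockwise), and the carriage is at rest (all of step 2 and linear speed of carriage below 0.003 m/s); the robot touches nothing.
It fails at once if the carriage or the rack is pushed by the robot instead of by the handwheel (over 3 N) (contact force between any of the fingers, the arm and carriage above 3 N or contact force between any of the fingers, the arm and rack above 3 N).
It fails at once if the jar, the wrench or the carton is moved more than 20 mm (distance of any of grease_jar, wrench, carton from where it was at the start of the episode above 0.02 m).
It also fails if it takes over 61 s, if anything falls off the work surface, if the arm or the gripper's body presses on something with over 40 N, if the wrist force passes 120 N, or if a joint passes its speed limit or range.

## Working session

There is one attempt and no reset: what is moved stays moved. The work goes in short steps, Python scripts to look and compute and a tool call to move; the robot and the scene stay as the last step left them, time stands still between calls to the robot, and variables do not carry over. Pictures are saved under pics/ and viewed, at most 10 in all, crops included, and the job is handed in when it is done.

Besides the shell and the picture viewer there is one more tool, called by a JSON object that holds its "op" and its "data", one argument or row to a line. step_arm: Moves the arm, as the interface text tells. Shift numbers are shares of 0.05 m and turn numbers shares of 4 degrees, none past 1 either way. Its arguments: {"type":"object","properties":{"targets":{"type":"array"}},"required":["targets"]}

```bash
mkdir -p pics; python3 - <<'E'
from workcell import readout,get_image
import cv2,numpy as np
for n in("scene","top"):
    d=get_image(n); cv2.imwrite(f"pics/{n}0.png",d["pixels"][:,:,::-1]); print(n,np.round(d["intrinsics"],1).tolist(),np.round(d["extrinsics"],3).tolist())
o=readout.get_obs();print(o["t"],o["ee_pos"],o["orientation"],o["width"])
E
```

```text
scene [[424.7, 0.0, 253.0], [0.0, 424.7, 189.4], [0.0, 0.0, 1.0]] [[0.303, 0.953, -0.015, -194.244], [0.657, -0.221, -0.721, -317.182], [-0.691, 0.208, -0.692, 1222.364], [0.0, 0.0, 0.0, 1.0]]
top [[479.3, 0.0, 253.2], [0.0, 479.3, 181.5], [0.0, 0.0, 1.0]] [[0.01, -1.0, -0.013, 1.032], [-0.987, -0.008, -0.161, 610.163], [0.161, 0.015, -0.987, 854.809], [0.0, 0.0, 0.0, 1.0]]
0.1 [239.09774487 577.19377612 404.01313437] [-6.12931735e-01 -3.08094917e+00  2.03268528e-03] 87.9136900389396
```

View pics/top0.png

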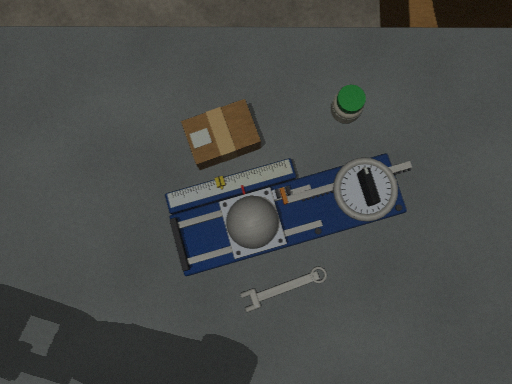

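View pics/scene0.png

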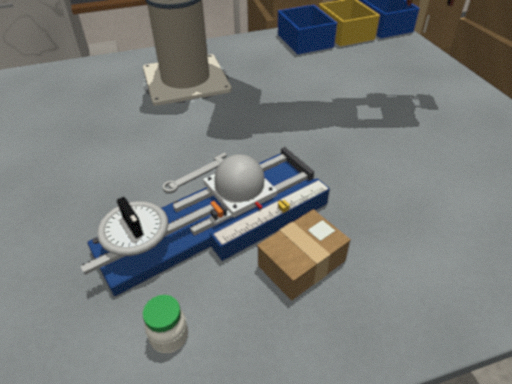

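The top view shows the handwheel at about (366,189) with its grip bar, the dog at (284,195), the red pointer at (243,189) and the yellow mark at (220,182). The wrench lies below the bed, and the carton and jar above it. The scene view agrees.

```bash
cat > h.py <<'E'
from workcell import readout,get_image
import cv2,numpy as np
R=dict(yellow=((22,150,90),(32,255,255)),red=((172,120,60),(179,255,255)),red2=((0,170,60),(4,255,255)),orange=((6,190,120),(16,255,255)),blue=((108,120,30),(125,255,255)))
def ray(d,p,z):
    K,E=d["intrinsics"],d["extrinsics"];r=E[:3,:3].T
    c=-r@E[:3,3];v=r@np.linalg.solve(K,[p[0],p[1],1]);return (c+v*(z-c[2])/v[2])
def proj(d,P):
    q=d["extrinsics"][:3,:3]@np.asarray(P,float)+d["extrinsics"][:3,3];q=d["intrinsics"]@q;return q[:2]/q[2]
def mask(d,n):return cv2.inRange(cv2.cvtColor(d["pixels"],cv2.COLOR_RGB2HSV),*R[n])
def blobs(d,n,a=4):
    _,_,s,c=cv2.connectedComponentsWithStats(mask(d,n));return [(np.round(c[i],1).tolist(),s[i].tolist()) for i in range(1,len(s)) if s[i][4]>=a]
E
python3 - <<'E'
from h import *
for n in("scene","top"):
    d=get_image(n)
    for k in R: print(n,k,blobs(d,k,6 if k!="blue" else 300))
    if n=="top":
        g=cv2.cvtColor(d["pixels"],cv2.COLOR_RGB2GRAY); t=d
        c=cv2.resize(d["pixels"][140:260,160:420],None,fx=3,fy=3,interpolation=cv2.INTER_CUBIC); cv2.imwrite("pics/topc.png",c[:,:,::-1])
        m=np.zeros_like(g); cv2.circle(m,(367,188),26,255,-1)
        bm=((g<45)&(m>0)).astype(np.uint8); _,_,s,cc=cv2.connectedComponentsWithStats(bm); i=1+s[1:,4].argmax(); print("bar",cc[i],s[i])
        cn,_=cv2.findContours((bm).astype(np.uint8),0,2); b=max(cn,key=cv2.contourArea); r=cv2.minAreaRect(b); print(r); 
        p=[ray(d,q,110)[:2].round(1).tolist() for q in cv2.boxPoints(r)]; print(p)
E
```

```text
scene yellow [([351.9, 20.5], [319, 0, 60, 45, 1683]), ([283.2, 205.6], [279, 201, 10, 11, 71])]
scene red [([259.5, 206.0], [258, 204, 4, 5, 8])]
scene red2 [([257.7, 204.6], [256, 203, 5, 5, 9])]
scene orange [([217.3, 208.7], [213, 203, 9, 11, 23])]
scene blue [([393.7, 16.2], [360, 0, 59, 38, 1199]), ([306.4, 28.5], [278, 5, 59, 49, 1917]), ([280.1, 172.5], [264, 162, 35, 23, 428]), ([190.8, 247.0], [101, 191, 227, 104, 3466]), ([185.0, 209.0], [163, 196, 53, 27, 331])]
top yellow [([219.4, 180.9], [215, 176, 10, 11, 60]), ([221.2, 186.8], [220, 186, 3, 3, 6])]
top red []
top red2 [([242.9, 190.1], [242, 186, 3, 8, 10])]
top orange [([282.3, 193.8], [281, 192, 4, 4, 6])]
top blue [([311.3, 179.7], [271, 167, 70, 23, 610]), ([199.7, 206.0], [165, 188, 77, 33, 781]), ([294.7, 226.2], [184, 192, 182, 84, 2863]), ([204.7, 236.8], [180, 217, 50, 41, 1309])]
bar [368.33333333 187.42580645] [357 168  23  38 465]
((368.1499938964844, 186.4499969482422), (36.99864196777344, 13.28156566619873), 71.56504821777344)
[[620.5, -175.0], [628.2, -197.4], [566.1, -215.9], [558.6, -193.8]]
```

View pics/topc.png

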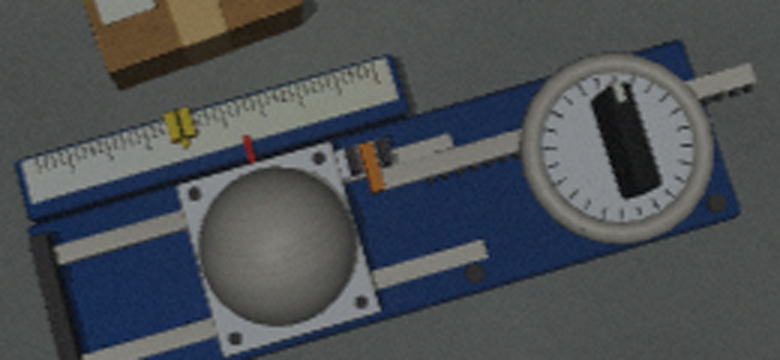

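The crop shows the bar across the bed with the white line at its upper (scale) end. The yellow rider is at crop (180,126) and the red pointer at (250,150). Next I measure the wheel centre, the bed direction and the distance from pointer to mark.

```bash
python3 - <<'E'
from h import *
d=get_image("top"); g=cv2.cvtColor(d["pixels"],cv2.COLOR_RGB2HSV)
# wheel: unsaturated bright within a window
m=((g[...,1]<70)&(g[...,2]>85)).astype(np.uint8); w=np.zeros_like(m); cv2.circle(w,(366,189),33,1,-1); m&=w
m=cv2.morphologyEx(m,cv2.MORPH_OPEN,np.ones((5,5),np.uint8))
c=max(cv2.findContours(m,0,cv2.CHAIN_APPROX_NONE)[0],key=cv2.contourArea); e=cv2.fitEllipse(cv2.convexHull(c)); print("ell",e)
print("wheel z81",ray(d,e[0],78).round(1))
W=ray(d,e[0],78)[:2]
b=mask(d,"blue"); xs=np.arange(240,370); ys=[np.nonzero(b[:,x])[0].max() for x in xs]
l=cv2.fitLine(np.float32(np.c_[xs,ys]),cv2.DIST_HUBER,0,.01,.01).ravel()
p=[ray(d,(l[2]+k*l[0],l[3]+k*l[1]),0) for k in(-50,50)]; v=p[0]-p[1]; v=v[:2]/np.linalg.norm(v[:2]); 
if v[1]<0:v=-v
a=np.arctan2(-v[0],v[1]); print("bed yaw deg",np.degrees(a))
ex=np.array([v[1],-v[0]])
def bed(P):q=P[:2]-W;return np.round([q@ex,q@v],1)
print("mark",bed(ray(d,(219.6,181.4),57)),"ptr",bed(ray(d,(242.9,190.1),56)),"dog",bed(ray(d,(283.5,194.5),64)))
s=get_image("scene")
print("scene mark",bed(ray(s,(283.2,205.6),55)),"ptr",bed(ray(s,(258.6,205.3),56)),"dog",bed(ray(s,(217.3,208.7),62)))
for P in((*W,81),(*W,120)): print("proj scene",proj(s,P),proj(d,P))
print(readout.get_obs()["t"])
E
```

```text
ell ((365.7117919921875, 188.66278076171875), (62.169288635253906, 63.356163024902344), 105.5309066772461)
wheel z81 [ 594.  -198.3   78. ]
bed yaw deg 16.602898237613175
mark [ 90.5 252.4] ptr [ 62.7 215. ] dog [ 32.8 145.2]
scene mark [ 92.9 250.4] ptr [ 67.2 213.5] dog [ 36.3 144.6]
proj scene [131.5143562  223.96448965] [366.07353854 188.41962973]
proj scene [126.36977125 207.94520647] [371.01128431 185.10068168]
0.3
```

{"op": "step_arm", "data": {
  "targets": [
    [[0.2,-0.44,0,0,0,-1,1],[0.2,-0.44,0,0,0,-1,1],[0.2,-0.44,0,0,0,-1,1],[0.2,-0.44,0,0,0,-1,1],[0.2,-0.44,0,0,0,-1,1]]
  ]
}}

```text
t: 0.92
ee_pos: [289.8, 466.0, 404.7]
orientation: [1.145, 2.925, 0.0]
ft_force: [-0.2, 0.7, -0.4]
width: 87.8
grasp_force: 0.0
```

{"op": "step_arm", "data": {
  "targets": [
    [[0.2,-0.44,0,0,0,-1,1],[0.2,-0.44,0,0,0,-1,1],[0.2,-0.44,0,0,0,-1,1],[0.2,-0.44,0,0,0,-1,1],[0.2,-0.44,0,0,0,-1,1]]
  ]
}}

```text
t: 1.55
ee_pos: [339.7, 355.9, 404.8]
orientation: [1.636, 2.682, 0.0]
ft_force: [-0.6, 0.2, 0.6]
width: 87.8
grasp_force: 0.0
```

{"op": "step_arm", "data": {
  "targets": [
    [[0.2,-0.44,0,0,0,-1,1],[0.2,-0.44,0,0,0,-1,1],[0.2,-0.44,0,0,0,-1,1],[0.2,-0.44,0,0,0,-1,1],[0.2,-0.44,0,0,0,-1,1]]
  ]
}}

```text
t: 2.17
ee_pos: [389.4, 245.9, 404.8]
orientation: [2.077, 2.357, 0.0]
ft_force: [-0.4, 0.4, 0.9]
width: 88.1
grasp_force: 0.0
```

{"op": "step_arm", "data": {
  "targets": [
    [[0.2,-0.44,0,0,0,-1,1],[0.2,-0.44,0,0,0,-1,1],[0.2,-0.44,0,0,0,-1,1],[0.2,-0.44,0,0,0,-1,1],[0.2,-0.44,0,0,0,-1,1]]
  ]
}}

```text
t: 2.8
ee_pos: [439.3, 135.9, 404.8]
orientation: [2.455, 1.96, 0.001]
ft_force: [0.1, -0.4, 0.1]
width: 88.0
grasp_force: 0.0
```

{"op": "step_arm", "data": {
  "targets": [
    [[0.2,-0.44,0,0,0,-1,1],[0.2,-0.44,0,0,0,-1,1],[0.2,-0.44,0,0,0,-1,1],[0.2,-0.44,0,0,0,-1,1],[0.2,-0.44,0,0,0,-1,1]]
  ]
}}

```text
t: 3.42
ee_pos: [489.1, 25.9, 404.8]
orientation: [2.758, 1.504, 0.0]
ft_force: [-0.8, 0.9, -0.2]
width: 88.1
grasp_force: 0.0
```

{"op": "step_arm", "data": {
  "targets": [
    [[0.2,-0.44,0,0,0,-1,1],[0.2,-0.44,0,0,0,-1,1],[0.2,-0.44,0,0,0,-1,1],[0.2,-0.44,0,0,0,-1,1],[0.2,-0.44,0,0,0,-1,1]]
  ]
}}

```text
t: 4.05
ee_pos: [539.1, -84.1, 404.8]
orientation: [2.977, 1.003, 0.0]
ft_force: [-0.1, 0.1, -0.3]
width: 87.6
grasp_force: 0.0
```

{"op": "step_arm", "data": {
  "targets": [
    [[0.2,-0.44,0,0,0,-1,1],[0.2,-0.44,0,0,0,-1,1],[0.2,-0.44,0,0,0,-1,1],[0.2,-0.44,0,0,0,-1,1],[0.2,-0.44,0,0,0,-1,1]]
  ]
}}

```text
t: 4.68
ee_pos: [589.7, -194.1, 404.5]
orientation: [-3.106, -0.471, 0.0]
ft_force: [0.1, 0.2, -0.5]
width: 88.0
grasp_force: 0.0
```

```bash
python3 - <<'E'
from h import *
d=get_image("wrist"); cv2.imwrite("pics/w1.png",d["pixels"][:,:,::-1])
o=readout.get_obs();print(o["qpos"].round(3),o["ee_pos"].round(1),o["orientation"].round(4))
W=(594,-198.3);a=np.radians(16.6);ex=np.array([np.cos(a),np.sin(a)])
print("centre top",proj(d,(*W,120)),"ends",[proj(d,(*(np.array(W)+s*32*ex),120)).round(1) for s in(1,-1)])
E
```

```text
[-3.400e-01  4.190e-01  1.636e+00 -1.000e-03  1.084e+00  9.350e-01] [ 590.7 -196.2  404.7] [3.1053e+00 4.6460e-01 2.0000e-03]
centre top [267.80118943 188.68519107] ends [array([268.4, 149.9]), array([267.2, 224.9])]
```

View pics/w1.png

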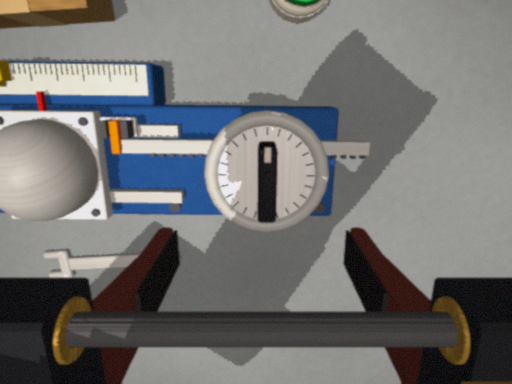

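The wrist view shows the bar upright at about (267,182), the wheel centred near (267,170), the dog at (115,136), the pointer at (41,101) and the mark at the left edge. I'll refine the wheel centre from this view.

```bash
python3 - <<'E'
from h import *
d=get_image("wrist"); g=cv2.cvtColor(d["pixels"],cv2.COLOR_RGB2HSV)
w=np.zeros(g.shape[:2],np.uint8); cv2.circle(w,(267,172),75,1,-1)
m=((g[...,1]<60)&(g[...,2]>100)).astype(np.uint8)&w
bar=((g[...,2]<50).astype(np.uint8))&w; cv2.rectangle(bar,(0,230),(511,383),0,-1)
c=max(cv2.findContours(bar,0,1)[0],key=cv2.contourArea); r=cv2.minAreaRect(c); bb=cv2.boundingRect(c); print("bar",r,bb)
blue=mask(d,"blue")
# rim: dark-to-bright contour by hough
gr=cv2.medianBlur(cv2.cvtColor(d["pixels"],cv2.COLOR_RGB2GRAY),5)
h=cv2.HoughCircles(gr,cv2.HOUGH_GRADIENT_ALT,1,30,param1=150,param2=.6,minRadius=50,maxRadius=70); print(h)
if h is not None: print([ray(d,q[:2],76).round(1) for q in h[0]])
x,y,ww,hh=bb
for row in(150,165,180,200):
    cols=np.nonzero(bar[row])[0]; print(row,cols.min(),cols.max(),ray(d,((cols.min()+cols.max())/2,row),120).round(1))
print("ends",ray(d,(x+ww/2,y),120).round(1),ray(d,(x+ww/2,y+hh-1),78).round(1), ray(d,(x+ww/2,y+hh-1),120).round(1))
E
```

```text
bar ((263.4999694824219, 181.99996948242188), (77.99998474121094, 16.999996185302734), 90.0) (255, 143, 18, 79)
[[[263.       175.        60.632904]
  [263.       175.        52.68195 ]]]
[array([ 594.9, -197.2,   76. ]), array([ 594.9, -197.2,   76. ])]
150 256 271 [ 624.9 -188.1  120. ]
165 255 271 [ 613.1 -191.3  120. ]
180 255 271 [ 601.2 -195.   120. ]
200 255 271 [ 584.9 -200.   120. ]
ends [ 630.3 -186.9  120. ] [ 551.3 -211.6   78. ] [ 567.3 -206.3  120. ]
```

{"op": "step_arm", "data": {
  "targets": [
    [[0.09,0,-0.5,0,0,-0.1,1],[0,0,-0.5,0,0,0,1],[0,0,-0.5,0,0,0,1],[0,0,0,0,0,0,1],[0,0,0,0,0,0,1]]
  ]
}}

```text
t: 5.4
ee_pos: [594.0, -192.6, 330.5]
orientation: [3.106, 0.467, 0.001]
ft_force: [-0.1, 0.6, -0.1]
width: 88.0
grasp_force: 0.0
```

```bash
python3 - <<'E'
from h import *
for i in range(3):
    d=get_image("wrist");o=readout.get_obs();print(o["ee_pos"].round(2),o["orientation"].round(4),o["qpos"].round(4))
cv2.imwrite("pics/w2.png",d["pixels"][:,:,::-1])
g=cv2.cvtColor(d["pixels"],cv2.COLOR_RGB2GRAY)
for W in((595.3,-196.9),):
  print(proj(d,(*W,120)),proj(d,(*W,81)))
E
```

```text
[ 594.13 -192.64  330.88] [3.106e+00 4.670e-01 2.400e-03] [-3.3260e-01  5.1030e-01  1.6817e+00  1.0000e-04  9.4790e-01  9.3970e-01]
[ 594.11 -192.67  330.99] [3.1058e+00 4.6690e-01 2.8000e-03] [-3.3270e-01  5.1010e-01  1.6817e+00  1.0000e-04  9.4780e-01  9.3970e-01]
[ 594.07 -192.69  330.98] [3.1058e+00 4.6680e-01 2.8000e-03] [-0.3327  0.5101  1.6818  0.      0.9477  0.9397]
[268.17497905 227.66780405] [267.04250581 206.60864226]
```

View pics/w2.png

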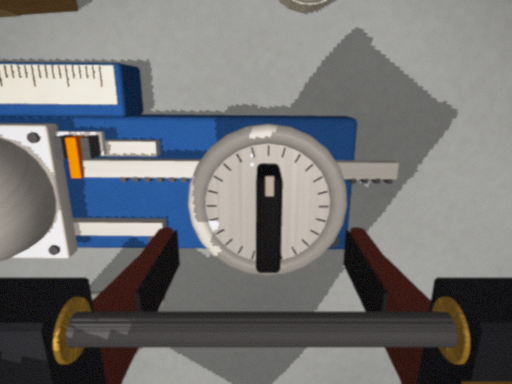

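The bar is now at (268,217) and the wheel ring at about (268,200). The rows differ from my prediction by 7–10 px, so I'll cross-check the wheel centre with all three cameras.

```bash
python3 - <<'E'
from h import *
W=np.array((595.3,-196.9));a=np.radians(16.6);ex=np.array([np.cos(a),np.sin(a)]);ey=np.array([-ex[1],ex[0]])
f=lambda P:np.round([(P[:2]-W)@ex,(P[:2]-W)@ey],1)
for n,c0,rad in(("wrist",(268,200),84),("scene",(132,227),40)):
    d=get_image(n);g=cv2.cvtColor(d["pixels"],cv2.COLOR_RGB2HSV);E=d["extrinsics"];print(n,"cam",(-E[:3,:3].T@E[:3,3]).round(1),"axis",E[2,:3].round(3))
    w=np.zeros(g.shape[:2],np.uint8); cv2.circle(w,c0,rad,1,-1)
    k=w*((g[...,2]<50).astype(np.uint8))
    if n=="wrist":
        cs=[cv2.boundingRect(c) for c in cv2.findContours(k,0,1)[0] if cv2.contourArea(c)>800];print(cs)
        x,y,ww,hh=min(cs,key=lambda b:abs(b[0]+b[2]/2-268)); p0,p1=ray(d,(x+ww/2-.5,y-.5),120),ray(d,(x+ww/2-.5,y+hh-.5),120)
        print("bar",f(p0),f(p1),"mid",f((p0+p1)/2))
        # ring ends: profile along column / row
        m=(mask(d,"blue")>0)
        for z in(70,76,81): print(z,"ring",[f(ray(d,q,z)).tolist() for q in((190,200),(346,200),(268,125),(268,275))])
    else:
        # bright unsaturated wheel
        cv2.imwrite("pics/s2.png",cv2.resize(d["pixels"][180:280,80:200],None,fx=5,fy=5,interpolation=cv2.INTER_CUBIC)[:,:,::-1])
        for z in(120,81,76): print(z,"proj",proj(d,(*W,z)).round(1),"ends",[proj(d,(*(W+s*32*ex),120)).round(1).tolist() for s in(1,-1)])
E
```

```text
wrist cam [ 671.1 -169.   311.2] axis [-0.276 -0.085 -0.957]
[(257, 165, 24, 107)]
bar [39.4  0.4] [-30.3  -0.6] mid [ 4.6 -0.1]
70 ring [[1.0, 57.9], [1.8, -59.7], [57.1, -0.1], [-62.4, -1.8]]
76 ring [[2.9, 56.6], [3.8, -58.1], [57.7, -0.0], [-58.9, -1.6]]
81 ring [[4.6, 55.5], [5.4, -56.8], [58.2, 0.1], [-55.9, -1.4]]
scene cam [1111.5 -139.7  614.5] axis [-0.691  0.208 -0.692]
120 proj [127.3 208.3] ends [[135.2, 220.3], [119.9, 196.9]]
81 proj [132.4 224.3] ends [[135.2, 220.3], [119.9, 196.9]]
76 proj [133.1 226.3] ends [[135.2, 220.3], [119.9, 196.9]]
```

View pics/s2.png

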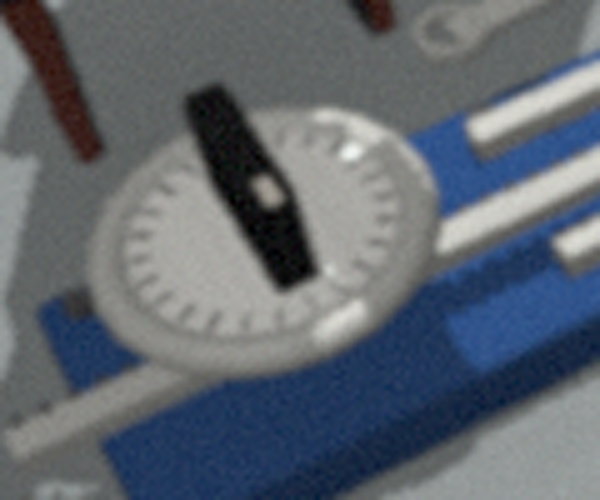

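The scene crop shows the ring centred at about (264,242) in the crop, which agrees with the wheel estimate. The wrist bias came from the bar's visible end face. I'll descend and grip.

{"op": "step_arm", "data": {
  "targets": [
    [[0.025,-0.085,-0.44,0,0,-0.1,1],[0,0,-0.4,0,0,0,1],[0,0,-0.4,0,0,0,1],[0,0,0,0,0,0,1],[0,0,0,0,0,0,1]]
  ]
}}

```text
t: 6.28
ee_pos: [595.1, -196.9, 267.8]
orientation: [3.108, 0.456, 0.0]
ft_force: [0.0, -0.5, 0.3]
width: 88.1
grasp_force: 0.0
```

{"op": "step_arm", "data": {
  "targets": [
    [[0,0,0,0,0,0,0],[0,0,0,0,0,0,0],[0,0,0,0,0,0,0],[0,0,0,0,0,0,0],[0,0,0,0,0,0,0]]
  ]
}}

```text
t: 6.9
ee_pos: [595.0, -196.9, 267.7]
orientation: [3.108, 0.456, 0.0]
ft_force: [0.0, -0.3, 0.2]
width: 41.5
grasp_force: 0.0
```

{"op": "step_arm", "data": {
  "targets": [
    [[0,0,0,0,0,0,0],[0,0,0,0,0,0,0],[0,0,0,0,0,0,0],[0,0,0,0,0,0,0],[0,0,0,0,0,0,0]]
  ]
}}

```text
t: 7.52
ee_pos: [595.0, -197.2, 267.6]
orientation: [3.108, 0.456, 0.001]
ft_force: [1.1, -4.7, -2.2]
width: 15.8
grasp_force: 30.0
```

{"op": "step_arm", "data": {
  "targets": [
    [[0,0,0,0,0,1,0],[0,0,0,0,0,1,0],[0,0,0,0,0,1,0],[0,0,0,0,0,1,0],[0,0,0,0,0,1,0]]
  ]
}}

```text
t: 8.15
ee_pos: [595.0, -197.1, 267.7]
orientation: [2.981, 0.992, 0.0]
ft_force: [1.1, -4.0, -1.4]
width: 16.0
grasp_force: 30.0
```

{"op": "step_arm", "data": {
  "targets": [
    [[0,0,0,0,0,1,0],[0,0,0,0,0,1,0],[0,0,0,0,0,1,0],[0,0,0,0,0,1,0],[0,0,0,0,0,1,0]]
  ]
}}

```text
t: 8.78
ee_pos: [594.9, -196.9, 267.7]
orientation: [-2.763, -1.494, 0.0]
ft_force: [-0.2, -2.8, -1.3]
width: 16.2
grasp_force: 30.0
```

{"op": "step_arm", "data": {
  "targets": [
    [[0,0,0,0,0,1,0],[0,0,0,0,0,1,0],[0,0,0,0,0,1,0],[0,0,0,0,0,1,0],[0,0,0,0,0,1,0]]
  ]
}}

```text
t: 9.4
ee_pos: [594.7, -196.9, 267.6]
orientation: [-2.462, -1.951, 0.001]
ft_force: [-0.7, -2.5, -0.9]
width: 15.8
grasp_force: 30.0
```

{"op": "step_arm", "data": {
  "targets": [
    [[0,0,0,0,0,1,0],[0,0,0,0,0,1,0],[0,0,0,0,0,1,0],[0,0,0,0,0,1,0],[0,0,0,0,0,1,0]]
  ]
}}

```text
t: 10.02
ee_pos: [594.6, -196.9, 267.7]
orientation: [-2.085, -2.349, 0.001]
ft_force: [-2.1, -2.9, 1.3]
width: 15.9
grasp_force: 30.0
```

{"op": "step_arm", "data": {
  "targets": [
    [[0,0,0,0,0,1,0],[0,0,0,0,0,1,0],[0,0,0,0,0,1,0],[0,0,0,0,0,1,0],[0,0,0,0,0,1,0]]
  ]
}}

```text
t: 10.65
ee_pos: [594.4, -196.9, 267.7]
orientation: [-1.645, -2.675, 0.001]
ft_force: [-3.7, -3.3, 0.6]
width: 16.0
grasp_force: 30.0
```

```bash
cat > m.py <<'E'
from h import *
W=np.array((595.3,-196.9));a=np.radians(16.6);ex=np.array([np.cos(a),np.sin(a)]);ey=np.array([-ex[1],ex[0]])
f=lambda P:np.round([(P[:2]-W)@ex,(P[:2]-W)@ey],1).tolist()
def run():
    o=readout.get_obs();print("t",round(o["t"],2),"yaw",round(np.degrees(2*np.arctan2(o["orientation"][1],o["orientation"][0]))-90,2),"q6",o["qpos"][5].round(3),o["ft_force"].round(1),o["moment"].round(2),o["ee_pos"].round(1))
    for n,hm in(("top",58),("scene",55)):
        d=get_image(n)
        for k,z in(("yellow",hm),("red",56),("red2",56),("orange",63)):
            print(n,k,[(c,s[4],f(ray(d,c,z))) for c,s in blobs(d,k,4) if s[4]<300])
if __name__=="__main__":run()
E
python3 m.py
```

```text
t 10.65 yaw -333.2 q6 -0.806 [-3.7 -3.3  0.6] [-0.59  0.26 -0.17] [ 594.4 -196.9  267.7]
top yellow [([219.5, 180.8], 60, [89.9, 251.3]), ([221.2, 186.8], 6, [78.0, 251.2])]
top red [([230.5, 192.5], 4, [63.2, 237.5])]
top red2 [([230.6, 192.9], 9, [62.4, 237.5])]
top orange []
scene yellow [([283.3, 205.6], 74, [91.3, 249.6])]
scene red [([269.4, 200.6], 10, [67.1, 235.7])]
scene red2 [([268.1, 199.1], 10, [62.6, 236.0])]
scene orange [([225.8, 198.4], 5, [22.0, 169.4]), ([230.6, 206.1], 20, [43.7, 166.2])]
```

{"op": "step_arm", "data": {
  "targets": [
    [[0,0,0,0,0,1,0],[0,0,0,0,0,1,0],[0,0,0,0,0,1,0],[0,0,0,0,0,1,0],[0,0,0,0,0,1,0]]
  ]
}}

```text
t: 11.38
ee_pos: [594.3, -197.1, 267.6]
orientation: [-1.158, -2.919, 0.001]
ft_force: [-5.1, -4.5, 1.1]
width: 16.3
grasp_force: 30.0
```

{"op": "step_arm", "data": {
  "targets": [
    [[0,0,0,0,0,1,0],[0,0,0,0,0,1,0],[0,0,0,0,0,1,0],[0,0,0,0,0,1,0],[0,0,0,0,0,1,0]]
  ]
}}

```text
t: 12.0
ee_pos: [594.2, -197.2, 267.6]
orientation: [-0.634, -3.075, 0.001]
ft_force: [-5.9, -4.6, 2.4]
width: 16.2
grasp_force: 30.0
```

{"op": "step_arm", "data": {
  "targets": [
    [[0,0,0,0,0,1,0],[0,0,0,0,0,1,0],[0,0,0,0,0,1,0],[0,0,0,0,0,1,0],[0,0,0,0,0,1,0]]
  ]
}}

```text
t: 12.62
ee_pos: [594.1, -197.4, 267.6]
orientation: [-0.09, -3.138, 0.001]
ft_force: [-6.0, -5.9, 2.0]
width: 16.0
grasp_force: 30.0
```

{"op": "step_arm", "data": {
  "targets": [
    [[0,0,0,0,0,1,0],[0,0,0,0,0,1,0],[0,0,0,0,0,1,0],[0,0,0,0,0,1,0],[0,0,0,0,0,1,0]]
  ]
}}

```text
t: 13.25
ee_pos: [594.1, -197.5, 267.6]
orientation: [0.456, -3.106, 0.001]
ft_force: [-5.7, -6.9, 1.2]
width: 16.1
grasp_force: 30.0
```

```bash
python3 m.py; python3 - <<'E'
from h import *
c=[]
for n,(x,y) in(("top",(200,165)),("scene",(240,170))):
    c.append(cv2.resize(get_image(n)["pixels"][y:y+50,x:x+60],None,fx=6,fy=6,interpolation=cv2.INTER_CUBIC))
cv2.imwrite("pics/past.png",np.hstack(c)[:,:,::-1])
E
```

```text
t 13.25 yaw -253.28 q6 -2.201 [-5.7 -6.9  1.2] [-1.05  0.55 -0.14] [ 594.1 -197.5  267.6]
top yellow [([219.5, 180.8], 60, [89.9, 251.3]), ([221.2, 186.8], 6, [78.0, 251.2])]
top red [([220.0, 195.5], 8, [63.2, 257.8])]
top red2 [([219.0, 193.5], 4, [67.3, 258.6]), ([220.4, 198.7], 7, [57.2, 258.7])]
top orange []
scene yellow [([283.2, 205.3], 72, [90.6, 249.9])]
scene red [([278.7, 196.0], 11, [67.3, 257.0])]
scene red2 [([276.7, 194.3], 7, [61.5, 256.6])]
scene orange [([240.7, 201.3], 14, [44.0, 187.8])]
```

View pics/past.png

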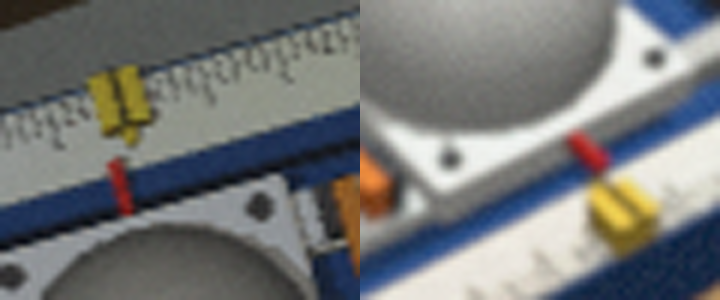

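The pointer is about 7 mm past the mark in both views. Top crop: pointer (119,185), mark nose (131,138). The scene view agrees. Now back clockwise: 40° first, then measure.

{"op": "step_arm", "data": {
  "targets": [
    [[0,0,0,0,0,-1,0],[0,0,0,0,0,-1,0],[0,0,0,0,0,-1,0],[0,0,0,0,0,-1,0],[0,0,0,0,0,-1,0]]
  ]
}}

```text
t: 14.08
ee_pos: [594.1, -197.3, 267.6]
orientation: [-0.096, -3.138, 0.001]
ft_force: [-5.6, -5.3, 2.2]
width: 15.9
grasp_force: 30.0
```

{"op": "step_arm", "data": {
  "targets": [
    [[0,0,0,0,0,-1,0],[0,0,0,0,0,-1,0],[0,0,0,0,0,-1,0],[0,0,0,0,0,-1,0],[0,0,0,0,0,-1,0]]
  ]
}}

```text
t: 14.7
ee_pos: [594.2, -197.2, 267.6]
orientation: [-0.639, -3.074, 0.001]
ft_force: [-5.5, -4.2, 1.6]
width: 15.8
grasp_force: 30.0
```

```bash
cat > m2.py <<'E'
from m import *
import sys
def cen(d,n,x0,x1,y0,y1,z,exw):
    # hue/saturation-weighted blob, points within a band of bed x
    hsv=cv2.cvtColor(d["pixels"],cv2.COLOR_RGB2HSV)[y0:y1,x0:x1].astype(int);h,s,v=hsv[...,0],hsv[...,1],hsv[...,2]
    m=((h>=168)|(h<=5))&(s>100)&(v>50) if n=="red" else (h>=20)&(h<=34)&(s>120)&(v>70)
    yy,xx=np.nonzero(m);P=np.array([f(ray(d,(x+x0,y+y0),z)) for x,y in zip(xx,yy)])
    k=(P[:,0]>exw[0])&(P[:,0]<exw[1]);w=s[m][k]*v[m][k];return np.average(P[k],0,w).round(2),k.sum()
for n in("top","scene"):
    R_=[]
    for i in range(4):
        d=get_image(n);b=(205,240,170,205) if n=="top" else (255,300,180,220)
        r=cen(d,"red",*b,56,(55,75));y=cen(d,"yel",*b,58 if n=="top" else 56,(70,105));R_.append(r[0][1]-y[0][1])
    print(n,r,y,"diff",np.round(R_,2),np.mean(R_).round(2))
o=readout.get_obs();print("t",round(o["t"],2),"yaw",round(np.degrees(2*np.arctan2(o["orientation"][1],o["orientation"][0]))-90,2),o["ft_force"].round(1),o["moment"].round(2))
E
python3 m2.py
```

```text
top (array([ 62.88, 253.91]), np.int64(21)) (array([ 88.86, 251.44]), np.int64(83)) diff [2.57 2.42 2.46 2.47] 2.48
scene (array([ 63.79, 252.76]), np.int64(25)) (array([ 90.46, 249.68]), np.int64(89)) diff [2.99 3.1  3.08 3.08] 3.06
t 15.1 yaw -293.4 [-4.9 -4.5  2.3] [-0.78  0.52 -0.06]
```

{"op": "step_arm", "data": {
  "targets": [
    [[0,0,0,0,0,-0.6,0],[0,0,0,0,0,-0.6,0],[0,0,0,0,0,-0.7,0],[0,0,0,0,0,-0.7,0],[0,0,0,0,0,0,0]]
  ]
}}

```text
t: 15.72
ee_pos: [594.3, -197.1, 267.6]
orientation: [-0.913, -3.004, 0.001]
ft_force: [-4.9, -4.5, 1.8]
width: 15.8
grasp_force: 30.0
```

```bash
python3 m2.py; python3 m.py | grep orange
```

```text
top (array([ 63.14, 251.29]), np.int64(23)) (array([ 88.8 , 251.48]), np.int64(84)) diff [-0.1  -0.13 -0.08 -0.19] -0.12
scene (array([ 63.86, 250.15]), np.int64(25)) (array([ 90.38, 249.63]), np.int64(90)) diff [0.48 0.46 0.5  0.52] 0.49
t 16.12 yaw -303.8 [-5.6 -4.6  2.6] [-0.73  0.51 -0.02]
top orange []
scene orange []
```

On the mark within about 0.5 mm in both views. Let go and rise.

{"op": "step_arm", "data": {
  "targets": [
    [[0,0,0,0,0,0,1],[0,0,0,0,0,0,1],[0,0,0,0,0,0,1],[0,0,0,0,0,0,1],[0,0,0,0,0,0,1]]
  ]
}}

```text
t: 16.85
ee_pos: [595.0, -196.8, 267.6]
orientation: [0.911, 3.007, 0.0]
ft_force: [-0.3, -0.3, 0.6]
width: 62.3
grasp_force: 0.0
```

{"op": "step_arm", "data": {
  "targets": [
    [[0,0,0.4,0,0,0,1],[0,0,0.6,0,0,0,1],[0,0,0.6,0,0,0,1],[0,0,0.6,0,0,0,1],[0,0,0,0,0,0,1]]
  ]
}}

```text
t: 17.48
ee_pos: [595.7, -197.1, 381.6]
orientation: [0.909, 3.0, -0.0]
ft_force: [0.3, -1.0, 0.1]
width: 87.8
grasp_force: 0.0
```

```bash
python3 m2.py; python3 - <<'E'
from h import *
c=[]
for n,(x,y) in(("top",(200,160)),("scene",(205,165))):
    c.append(cv2.resize(get_image(n)["pixels"][y:y+60,x:x+100],None,fx=4,fy=4,interpolation=cv2.INTER_CUBIC))
cv2.imwrite("pics/end.png",np.vstack(c)[:,:,::-1])
E
```

```text
top (array([ 63.05, 251.37]), np.int64(24)) (array([ 88.83, 251.45]), np.int64(85)) diff [-0.14 -0.1  -0.15 -0.08] -0.12
scene (array([ 63.99, 250.1 ]), np.int64(26)) (array([ 90.37, 249.62]), np.int64(90)) diff [0.47 0.48 0.45 0.48] 0.47
t 17.88 yaw -303.71 [-0.6  0.3 -0.2] [-0.05  0.    0.  ]
```

View pics/end.png

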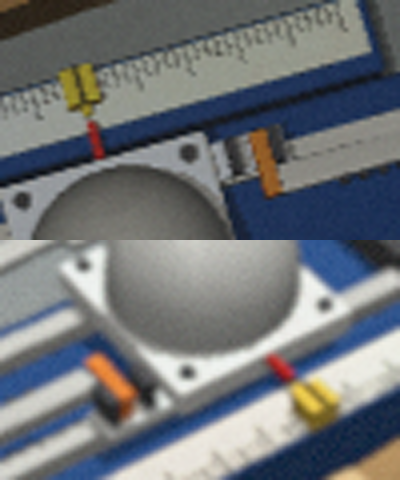

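The final picture shows the pointer (95,140) in line with the mark's nose (88,112). The dog (265,160) is against the lug on the wheel side, and the gripper is clear.

```bash
python3 -c "
from workcell import ctrl
print(ctrl.close_job())"
```

```text
the job is handed in; nothing more can be done
None
```

The job is handed in: I wound the pointer about 7 mm past the mark, brought it back clockwise to within about 0.5 mm of it with the dog against the lug nearer the wheel, and let go; the hand-in returned no verdict.

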